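# Lay up the filling tray

### The job

Lay up the blue tray for a filling: put the orange syringe and the green syringe each lying lengthwise, down between the coloured ends of the cradle of its own colour, stand the small dark bottle with the white cap upright in the round black socket, and set the glass mixing dish upright in the square white well. The purple syringe and the brown dropper bottle do not belong to this job: leave them standing or lying where they are.

Things in the scene. Friction and masses are not known exactly. Their poses are not given: they have to be found in the camera images.
- orange_syringe: Slim black syringe with orange ends, 112 mm long, lying flat, long axis its y. Barrel 12 mm thick (grasp here, its axis 9 mm up) from y = -48 to +16 mm; flange 26 mm wide, 18 mm high at y = 17; thin plunger, then a 14 mm knob at y = 46 to 56. Origin: centre of underside, z up. 17 g.
- green_syringe: Slim black syringe with green ends, 112 mm long, lying flat, long axis its y. Barrel 12 mm thick (grasp here, its axis 9 mm up) from y = -48 to +16 mm; flange 26 mm wide, 18 mm high at y = 17; thin plunger, then a 14 mm knob at y = 46 to 56. Origin: centre of underside, z up. 17 g.
- purple_syringe: Slim black syringe with purple ends, 112 mm long, lying flat, long axis its y. Barrel 12 mm thick (grasp here, its axis 9 mm up) from y = -48 to +16 mm; flange 26 mm wide, 18 mm high at y = 17; thin plunger, then a 14 mm knob at y = 46 to 56. Origin: centre of underside, z up. 17 g. Does not belong in the tray: leave it.
- bond_bottle: Small dark bottle with an orange label and a plain white screw cap, standing upright on the worktop: 23 mm in diameter, 55 mm high (body 23 mm wide up to about 34 mm, the narrower white cap, 14 mm in diameter, above). Origin: centre of its underside, z up.
- dropper_bottle: Brown bottle with a black rubber dropper top, 33 mm in diameter, 102 mm high, standing upright. Origin: centre of its underside, z up. Does not belong in the tray: leave it.
- glass_dish: Small thick pale glass mixing dish (dappen dish), round, 32 mm in diameter, 22 mm high, standing upright. Grasp it across its outside. Origin: centre of its underside, z up. 31 g.
- orange_cradle: Low white cradle with orange U-shaped ends, 140 mm (its x) x 46 mm (its y). Fixed in the blue tray (195 x 295 mm, rim 20 mm) in a row of four, 68 mm apart. Origin: centre of underside, 2 mm above the worktop; floor 3 mm above it. Walls 8 mm high round the last 24 mm of each end (inside 132 x 38 mm), sides open between. Syringe goes in with its y along this x, either way, origins in line.
- green_cradle: Low white cradle with green U-shaped ends, 140 mm (its x) x 46 mm (its y). Fixed in the blue tray (195 x 295 mm, rim 20 mm) in a row of four, 68 mm apart. Origin: centre of underside, 2 mm above the worktop; floor 3 mm above it. Walls 8 mm high round the last 24 mm of each end (inside 132 x 38 mm), sides open between. Syringe goes in with its y along this x, either way, origins in line.
- bottle_socket: Round black socket, open at the top, 50 mm outside, 42 mm inside diameter, rim 11 mm above its origin. Fixed in the blue tray (195 x 295 mm, rim 20 mm) in a row of four, 68 mm apart. Origin: centre of underside, 2 mm above the worktop; floor 3 mm above it. 
- dish_well: Square white well, open at the top, 60 x 60 mm outside, 52 x 52 mm inside, rim 9 mm above its origin. Fixed in the blue tray (195 x 295 mm, rim 20 mm) in a row of four, 68 mm apart. Origin: centre of underside, 2 mm above the worktop; floor 4 mm above it. 
Not all that is in view belongs to the job. What is shaped like the green_syringe but pink or red is not meant.

How it is judged:
By the outcome, as a careful person would: the job done as asked, in the order asked, and still so for the second after the job is handed in, with the robot touching nothing.
It also fails if it takes over 106 s, if anything falls off the work surface, if the arm or the gripper's body presses on something with over 40 N, if the wrist force passes 120 N, or if a joint passes its speed limit or range.

### The arm

A 6-joint arm with a two-finger parallel gripper is mounted at the origin on a cart in front of the work surface, level with it; the furniture and walls round the work are solid. World frame = base frame: x ahead of the robot, y to its left, z up, the work surface at z = 0. Lengths are in m, angles in degrees, forces in N, time in s.
With the tool pointing down it reaches from about 0.375 to 0.9 m from the base axis. Payload 3.1 kg.
Tool frame: the origin (TCP) lies between the finger pads; the fingertips stand ahead of it and the grasp point (between the pads) lies 3 mm ahead of it (env.nose_length is the z of the fingertips in the tool frame, in m); z points along the fingers, y is the line along which they close (so a half turn about z gives the same grasp; the last joint's range is limited). The gripper opens to 87 mm and grips with 3 to 60 N. Pads are 19 mm wide; open, the fingers measure 117 mm over their backs; the gripper's body (75 mm by 190 mm) begins 51 mm behind the grasp point.
Start: joints at [57.153, 30.224, 82.088, -0, 67.689, -10.227], TCP at [0.24, 0.577, 0.245] pointing down, gripper open.
Joint ranges: [-176.69, 176.69], [-43.24, 126.21], [12.49, 139.97], [-82, 262], [0, 151.66], [-163.58, 163.58]. Speed limits (degrees/s): [159.86, 159.86, 180, 180, 180, 180].

### API

Orientations are given as a 3x3 rotation matrix whose columns are the frame's x, y, z axes.
In Python, from workcell import env gives the robot as it stands.
- The arm moves only by the shell command python3 -m creep 'ROWS' [OPENING] [FORCE]. ROWS is JSON, a list of rows, each an object with "offset": the shift along the tool's x, y, z in units of 30 mm (1.0 is 30 mm), a list of three; "delta_rot": the turn, a rotation vector about the tool's x, y, z in units of 5 degrees (1.0 is 5 degrees), a list of three. In form: [{"offset": [tx, ty, tz], "delta_rot": [wx, wy, wz]}, ...]. A call has 1 to 5 rows; each row shifts and turns the commanded pose from where the row before left it, along the tool's axes as they then stand; what a row does not reach is not made up. A row lasts 1/8 s, in which the tool goes at most 62.5 mm and 10.7 degrees, less where a joint would pass 70% of its speed; a pose out of reach is approached as far as the arm can. A call is refused whole if a number of a shift passes 1 or a number of a turn 1, either way. A call with a gripper value outside its range is refused whole. OPENING is the closure, from 0 (fully open) to 1 (shut), set as the call begins (- or left out, the last holds). The fingers move at their own pace and stop on an object; FORCE is the grip in N (left out, the last holds). Time passes only in rows, so rows that do not move let the fingers close. It gives the time, the measured TCP pose, the force, the opening and the grip force at its end, in the units of the state.
- env.sense(): the state, without advancing time (a new reading comes with each control period).
- env.get_image(name): name is "side" or "top"; returns (picture, depth): 400x640x3 uint8, red, green, blue; 400x640 float32, m along the optical axis (not along the pixel's ray), 0 where there is no reading.
- env.get_calibration(name): a dict with "camera_matrix" (3x3 intrinsics, pixels), "rvec" (rotation vector, rad) and "tvec" (3), from world to camera coordinates, as OpenCV has them. Camera axes: x right, y down, z forward; pixel columns grow to the right and rows downward; lengths in m; the calibration is good to about 2 mm. A picture is of the moment at which its call begins. get_calibration takes no time and is no camera call.
- env.job_done(): hands the job in; it is judged then, once.
Trained networks look in the newest picture that a camera, given by its name, has taken for a name from the list of things; names that differ only in an ending like _2 or _b are one class to them, and where a whole thing is asked for, a point or a joint stands for the part that bears it (a point fixed in the world has none). Each returns a list of dicts, best first, with "confidence" (0 to 1); they miss things now and then, are a little off and sometimes report something else, mostly with a low value. They report only what shows in the picture. A call takes as long as a camera call. They do not tell look-alikes from the thing itself.
- env.regions_of(camera, name): "pixels" (400x640 bool, what is visible of it).
- env.landmark_of(camera, name): "centre" ([x, y, z] in m, in world coordinates, good to about 4 mm: a listed point, or the origin of a listed thing).
The state is a dict: "clock": time; "q": joint angles; "joint_vel": joint speeds; "joint_torque": joint torques, N m; "tool_pos": TCP position; "orientation": TCP orientation; "force": force on the tool from outside, world axes, zero at the start; "wrist_torque": the same for the moment, N m; "opening": finger opening in m; "finger_force": force on a finger pad.
Only numpy, scipy, OpenCV 4.12 (cv2) and the standard library are available. Lean on these libraries where they do the work, as an engineer would, in place of code of your own. Each camera call takes 0.05 s, during which the arm holds its last target. There are 200 camera calls.

## Working session

There is one attempt and no reset: what is moved stays moved. The work goes in short steps, Python scripts to look and compute and a shell command to move; the robot and the scene stay as the last step left them, time stands still between calls to the robot, and variables do not carry over. Pictures are saved under pics/ and viewed, at most 14 in all, crops included, and the job is handed in when it is done.

```bash
mkdir -p pics; ls; cat > h.py <<'E'
import numpy as np, cv2
from workcell import env
def cal(n):
    c=env.get_calibration(n); R=cv2.Rodrigues(np.array(c["rvec"],float))[0]
    return np.array(c["camera_matrix"],float),R,np.array(c["tvec"],float).ravel()
def shot(n,f):
    im,d=env.get_image(n); cv2.imwrite(f,im[:,:,::-1]); return im,d
def world(n,uv,z=None,d=None):
    K,R,t=cal(n); uv=np.atleast_2d(np.array(uv,float))
    r=np.c_[uv,np.ones(len(uv))]@np.linalg.inv(K).T
    if d is not None: return (r*np.ravel(d)[:,None]-t)@R
    w=r@R; o=-R.T@t
    return o+w*((z-o[2])/w[:,2])[:,None]
E
python3 - <<'E'
from h import *
for n in("top","side"):
    im,d=shot(n,f"pics/{n}0.png"); np.save(f"pics/{n}0d.npy",d)
    K,R,t=cal(n); print(n,-R.T@t,R[2],K[0,0])
for nm in "orange_syringe green_syringe purple_syringe bond_bottle dropper_bottle glass_dish orange_cradle green_cradle bottle_socket dish_well".split():
    for cam in("top","side"):
        print(nm,cam,[(np.round(l["centre"],3).tolist(),round(l["confidence"],2)) for l in env.landmark_of(cam,nm)[:3]])
s=env.sense();print(s["clock"],s["tool_pos"],s["orientation"],env.nose_length)
E
```

```text
pics
top [0.3881271  0.01605364 1.14057077] [ 0.09196805 -0.01568937 -0.99563835] 367.6627826523544
side [ 0.22628766 -0.96817406  0.43195808] [ 0.22042892  0.89610405 -0.38523841] 458.3151179359934
orange_syringe top [([0.566, -0.071, 0.001], 0.71)]
orange_syringe side [([0.57, -0.074, 0.001], 0.65)]
green_syringe top [([0.338, -0.238, -0.004], 0.63), ([0.333, 0.096, -0.002], 0.59), ([0.556, -0.235, 0.0], 0.47)]
green_syringe side [([0.341, -0.235, -0.004], 0.85), ([0.557, -0.227, -0.003], 0.69), ([0.337, 0.094, 0.001], 0.56)]
purple_syringe top [([0.586, -0.356, 0.002], 0.46)]
purple_syringe side [([0.582, -0.356, -0.004], 0.59)]
bond_bottle top [([0.443, -0.211, 0.003], 0.44)]
bond_bottle side [([0.44, -0.211, -0.004], 0.71)]
dropper_bottle top [([0.441, -0.308, -0.0], 0.56)]
dropper_bottle side [([0.436, -0.313, 0.0], 0.72), ([0.582, -0.354, -0.004], 0.7)]
glass_dish top [([0.435, -0.07, 0.004], 0.52), ([0.564, -0.066, 0.003], 0.46)]
glass_dish side [([0.431, -0.073, 0.003], 0.7)]
orange_cradle top [([0.545, 0.154, 0.003], 0.74), ([0.584, -0.354, -0.001], 0.5)]
orange_cradle side [([0.547, 0.158, 0.004], 0.57)]
green_cradle top [([0.536, 0.226, 0.002], 0.69), ([0.442, -0.211, 0.002], 0.19)]
green_cradle side [([0.541, 0.223, 0.004], 0.84)]
bottle_socket top [([0.532, 0.296, 0.003], 0.67), ([0.587, -0.353, -0.002], 0.66)]
bottle_socket side [([0.523, 0.294, -0.0], 0.59)]
dish_well top [([0.558, 0.09, 0.004], 0.76)]
dish_well side [([0.554, 0.09, 0.002], 0.73), ([0.435, -0.071, 0.001], 0.3)]
1.1 [0.24034455 0.57692968 0.24456601] [[-9.23068733e-01  3.84635041e-01  4.70749826e-06]
 [ 3.84635041e-01  9.23068732e-01  2.58841689e-05]
 [ 5.61061392e-06  2.57035358e-05 -1.00000000e+00]] 0.022
```

View pics/top0.png

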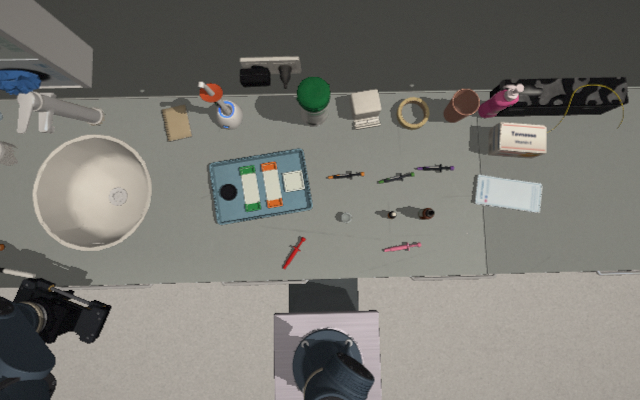

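View pics/side0.png

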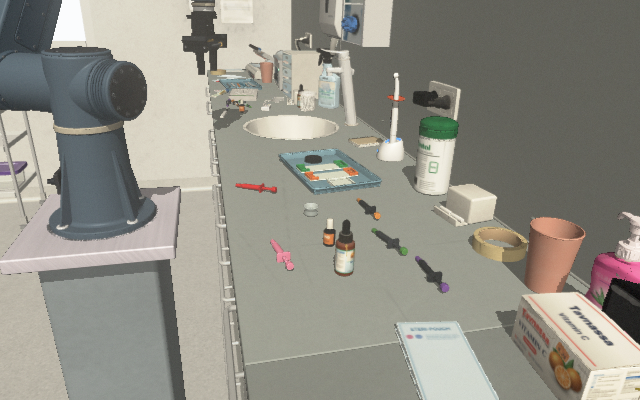

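```bash
python3 - <<'E'
from h import *
im=cv2.imread("pics/top0.png"); d=np.load("pics/top0d.npy")
a=cv2.resize(im[140:270,200:470],None,fx=2.9,fy=2.9,interpolation=cv2.INTER_CUBIC)
cv2.imwrite("pics/crop1.png",a)
env.get_image("top");env.get_image("side")
for nm in "orange_syringe green_syringe purple_syringe bond_bottle dropper_bottle glass_dish orange_cradle green_cradle bottle_socket dish_well".split():
    for cam,z in(("top",.009),("side",.009)):
        for r in env.regions_of(cam,nm)[:3]:
            v,u=np.nonzero(r["pixels"])
            if len(u)<8: continue
            w=world(cam,np.c_[u,v],z=z if 'syr' in nm else .006)[:,:2]
            c,(W,H),_=cv2.minAreaRect((w*1000).astype(np.float32))
            e=np.linalg.svd(w-w.mean(0),full_matrices=False)[2][0]
            print(nm,cam,round(r["confidence"],2),"uv",u.mean().round(),v.mean().round(),"rectc",np.round(c),round(W),round(H),"mean",(w.mean(0)*1000).round(),"ang",round(np.degrees(np.arctan2(e[1],e[0]))%180,1))
E
```

```text
orange_syringe side 0.7 uv 369.0 209.0 rectc [569. -80.] 112 31 mean [568. -85.] ang 95.3
orange_syringe side 0.38 uv 340.0 181.0 rectc [550.  92.] 68 57 mean [551.  92.] ang 19.7
green_syringe top 0.5 uv 397.0 178.0 rectc [ 558. -234.] 16 96 mean [ 558. -233.] ang 102.3
green_syringe top 0.42 uv 400.0 248.0 rectc [ 343. -243.] 11 106 mean [ 341. -233.] ang 98.3
green_syringe side 0.72 uv 283.0 255.0 rectc [ 344. -244.] 28 114 mean [ 344. -251.] ang 99.4
green_syringe side 0.5 uv 254.0 187.0 rectc [336.  86.] 38 103 mean [330.  89.] ang 148.8
purple_syringe side 0.71 uv 432.0 274.0 rectc [ 587. -359.] 105 31 mean [ 584. -363.] ang 91.0
bond_bottle top 0.6 uv 392.0 215.0 rectc [ 443. -213.] 20 22 mean [ 443. -213.] ang 105.2
bond_bottle side 0.73 uv 329.0 233.0 rectc [ 453. -170.] 124 24 mean [ 450. -178.] ang 73.6
dropper_bottle top 0.47 uv 426.0 214.0 rectc [ 443. -318.] 47 31 mean [ 443. -319.] ang 95.1
dropper_bottle side 0.6 uv 344.0 251.0 rectc [ 468. -230.] 217 36 mean [ 461. -251.] ang 71.8
glass_dish side 0.47 uv 310.0 209.0 rectc [439. -59.] 70 30 mean [439. -60.] ang 78.3
o
[... 266 characters left out ...]
72.1
green_cradle top 0.97 uv 250.0 188.0 rectc [537. 222.] 142 50 mean [536. 223.] ang 7.9
green_cradle top 0.54 uv 229.0 192.0 rectc [526. 290.] 47 44 mean [526. 290.] ang 71.2
green_cradle side 0.77 uv 322.0 166.0 rectc [537. 225.] 150 72 mean [535. 219.] ang 10.2
bottle_socket top 0.7 uv 229.0 192.0 rectc [526. 289.] 50 49 mean [525. 290.] ang 38.6
bottle_socket top 0.7 uv 250.0 188.0 rectc [536. 223.] 140 47 mean [536. 223.] ang 8.8
bottle_socket side 0.61 uv 312.0 159.0 rectc [525. 294.] 67 45 mean [523. 290.] ang 74.6
dish_well top 0.87 uv 293.0 182.0 rectc [553.  89.] 57 60 mean [553.  89.] ang 104.9
dish_well side 0.53 uv 340.0 181.0 rectc [553. 102.] 71 54 mean [553. 101.] ang 13.8
```

View pics/crop1.png

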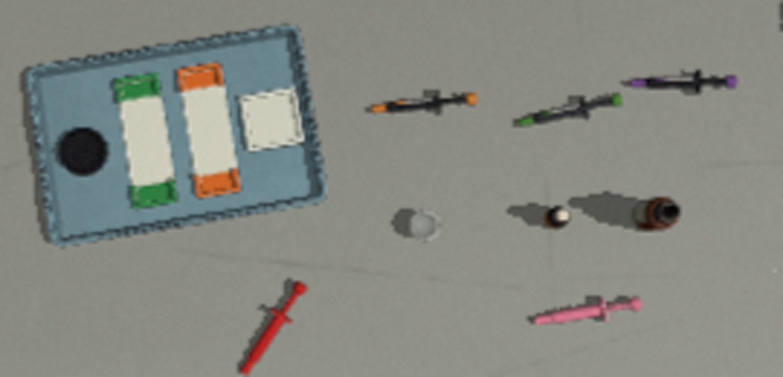

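```bash
python3 - <<'E'
from h import *
for nm,a,b in(("o",(368,107),(477,98)),("g",(517,122),(620,98))):
    p=np.array([a,b],float)/2.9+[200,140]; w=world("top",p,z=.008)[:,:2]; v=w[1]-w[0]
    print(nm,w.round(4).tolist(),"mid",w.mean(0).round(4),np.linalg.norm(v).round(3),np.degrees(np.arctan2(v[1],v[0])).round(1))
im=cv2.imread("pics/top0.png");hsv=cv2.cvtColor(im,cv2.COLOR_BGR2HSV)
for nm,lo,hi,x0,x1 in(("o",8,22,325,368),("g",35,80,375,415)):
    m=cv2.inRange(hsv,(lo,110,60),(hi,255,255)); v,u=np.nonzero(m[160:195,x0:x1]);v+=160;u+=x0
    for s in(u<u.mean(),u>=u.mean()): print(nm,u[s].mean(),v[s].mean(),s.sum(),world("top",[[u[s].mean(),v[s].mean()]],z=.008).round(4))
# dish by ring
print("dish",world("top",[[200+417/2.9,140+225/2.9]],z=.011).round(4), "bottle cap",world("top",[[200+562/2.9,140+215/2.9]],z=.055).round(4))
print("sock", [world("top",[[200+a/2.9,140+b/2.9]],z=.01).round(4)[0].tolist() for a,b in((82,151),(272,120))])
E
```

```text
o [[0.5656, -0.0153], [0.5726, -0.1328]] mid [ 0.5691 -0.074 ] 0.118 -86.6
g [[0.5456, -0.1749], [0.569, -0.2871]] mid [ 0.5573 -0.231 ] 0.115 -78.2
o 331.5263157894737 176.57894736842104 19 [[ 0.5662 -0.0297  0.008 ]]
o 361.7142857142857 173.5 14 [[ 0.5737 -0.1242  0.008 ]]
g 380.625 181.375 8 [[ 0.5476 -0.1823  0.008 ]]
g 411.7142857142857 174.0 7 [[ 0.5685 -0.2806  0.008 ]]
dish [[ 0.4375 -0.0638  0.011 ]] bottle cap [[ 0.4421 -0.2092  0.055 ]]
sock [[0.5251, 0.2902, 0.01], [0.5536, 0.0877, 0.01]]
```

Look-alikes: orange syringe px (346,175); green (397,178) vs pink (400,248) and red (293,252); purple (435,168); bond bottle white cap (392,215) vs brown dropper (428,213). The crop confirms orange/green by coloured ends, dish (344,217), orange cradle (272,184), green cradle (250,188), socket (229,192), well (293,182).

```bash
cat >> h.py <<'E'
def plan(p,yaw,n):
    """print rows (rounded) taking the tool, pointing down, to p with its y axis at yaw (world)"""
    s=env.sense(); P=np.array(s["tool_pos"]); O=np.array(s["orientation"])
    y0=np.degrees(np.arctan2(O[1,1],O[0,1])); dy=(yaw-y0+180)%360-180
    k=round(-dy/n/5,2); rows=[]; yw=y0; pr=P.copy()
    for i in range(n):
        a=np.radians(yw); Y=np.array([np.cos(a),np.sin(a),0]);Z=np.array([0,0,-1.]);X=np.cross(Y,Z)
        M=np.c_[X,Y,Z]; o=np.round(M.T@(P+(np.array(p)-P)*(i+1)/n-pr)/.03,2); pr=pr+M@o*.03; yw-=k*5
        rows.append('{"offset":[%g,%g,%g],"delta_rot":[0,0,%g]}'%(*o,k))
    print("t",round(s["clock"],2),"pos",P.round(4),"yaw",y0.round(1),"z",O[:,2].round(3),"open",s["opening"],"end",pr.round(4),round(yw,1))
    for i in range(0,n,5): print("["+",".join(rows[i:i+5])+"]")
E
python3 - <<'E'
from h import *
plan([.5685,-.065,.12],3.5,20)
E
```

```text
t 2.2 pos [0.2404 0.5769 0.2445] yaw 67.4 z [-0. -0. -1.] open 0.0870629185460525 end [ 0.5686 -0.0649  0.12  ] 3.4
[{"offset":[-0.92,-0.78,0.21],"delta_rot":[0,0,0.64]},{"offset":[-0.95,-0.72,0.21],"delta_rot":[0,0,0.64]},{"offset":[-1,-0.67,0.2],"delta_rot":[0,0,0.64]},{"offset":[-1.04,-0.62,0.21],"delta_rot":[0,0,0.64]},{"offset":[-1.06,-0.55,0.21],"delta_rot":[0,0,0.64]}]
[{"offset":[-1.1,-0.5,0.21],"delta_rot":[0,0,0.64]},{"offset":[-1.12,-0.43,0.2],"delta_rot":[0,0,0.64]},{"offset":[-1.14,-0.37,0.21],"delta_rot":[0,0,0.64]},{"offset":[-1.16,-0.3,0.21],"delta_rot":[0,0,0.64]},{"offset":[-1.18,-0.24,0.21],"delta_rot":[0,0,0.64]}]
[{"offset":[-1.19,-0.18,0.2],"delta_rot":[0,0,0.64]},{"offset":[-1.19,-0.1,0.21],"delta_rot":[0,0,0.64]},{"offset":[-1.21,-0.04,0.21],"delta_rot":[0,0,0.64]},{"offset":[-1.2,0.02,0.21],"delta_rot":[0,0,0.64]},{"offset":[-1.19,0.1,0.2],"delta_rot":[0,0,0.64]}]
[{"offset":[-1.2,0.16,0.21],"delta_rot":[0,0,0.64]},{"offset":[-1.18,0.23,0.21],"delta_rot":[0,0,0.64]},{"offset":[-1.16,0.29,0.21],"delta_rot":[0,0,0.64]},{"offset":[-1.15,0.36,0.2],"delta_rot":[0,0,0.64]},{"offset":[-1.12,0.42,0.21],"delta_rot":[0,0,0.64]}]
```

```bash
A='[{"offset":[-0.9,-0.75,0.2],"delta_rot":[0,0,0]},{"offset":[-0.9,-0.75,0.2],"delta_rot":[0,0,0]},{"offset":[-0.9,-0.75,0.2],"delta_rot":[0,0,0]},{"offset":[-0.9,-0.75,0.2],"delta_rot":[0,0,0]},{"offset":[-0.9,-0.75,0.2],"delta_rot":[0,0,0]}]' ; 
python3 -m creep '[{"offset":[-0.9,-0.75,0.2],"delta_rot":[0,0,0]},{"offset":[-0.9,-0.75,0.2],"delta_rot":[0,0,0]},{"offset":[-0.9,-0.75,0.2],"delta_rot":[0,0,0]},{"offset":[-0.9,-0.75,0.2],"delta_rot":[0,0,0]},{"offset":[-0.9,-0.75,0.2],"delta_rot":[0,0,0]}]' 0.5 10
```

```text
clock: 2.82
tool_pos: [0.3223, 0.4203, 0.2146]
orientation: [[-0.923, 0.384, 0.001], [0.384, 0.923, 0.0], [-0.0, 0.001, -1.0]]
force: [0.7, -0.0, 0.6]
opening: 0.0471
finger_force: 0.0
```

```bash
python3 -m creep '[{"offset":[-0.9,-0.75,0.2],"delta_rot":[0,0,0]},{"offset":[-0.9,-0.75,0.2],"delta_rot":[0,0,0]},{"offset":[-0.9,-0.75,0.2],"delta_rot":[0,0,0]},{"offset":[-0.9,-0.75,0.2],"delta_rot":[0,0,0]},{"offset":[-0.9,-0.75,0.2],"delta_rot":[0,0,0]}]' >/dev/null
python3 -m creep '[{"offset":[-0.9,-0.75,0.2],"delta_rot":[0,0,0]},{"offset":[-0.9,-0.75,0.2],"delta_rot":[0,0,0]},{"offset":[-0.9,-0.75,0.2],"delta_rot":[0,0,0]},{"offset":[-0.9,-0.75,0.2],"delta_rot":[0,0,0]},{"offset":[-0.9,-0.75,0.2],"delta_rot":[0,0,0]}]' >/dev/null
python3 -m creep '[{"offset":[-0.9,-0.75,0.2],"delta_rot":[0,0,0]},{"offset":[-0.9,-0.75,0.2],"delta_rot":[0,0,0]},{"offset":[-0.9,-0.75,0.2],"delta_rot":[0,0,0]},{"offset":[-0.9,-0.75,0.2],"delta_rot":[0,0,0]},{"offset":[-0.9,-0.75,0.2],"delta_rot":[0,0,0]}]' >/dev/null
python3 -m creep '[{"offset":[0,0,0],"delta_rot":[0,0,1]},{"offset":[0,0,0],"delta_rot":[0,0,1]},{"offset":[0,0,0],"delta_rot":[0,0,1]},{"offset":[0,0,0],"delta_rot":[0,0,1]},{"offset":[0,0,0],"delta_rot":[0,0,1]}]' >/dev/null
python3 -m creep '[{"offset":[0,0,0],"delta_rot":[0,0,1]},{"offset":[0,0,0],"delta_rot":[0,0,1]},{"offset":[0,0,0],"delta_rot":[0,0,1]},{"offset":[0,0,0],"delta_rot":[0,0,1]},{"offset":[0,0,0],"delta_rot":[0,0,1]}]' >/dev/null
python3 -m creep '[{"offset":[0,0,0],"delta_rot":[0,0,1]},{"offset":[0,0,0],"delta_rot":[0,0,1]},{"offset":[0,0,0],"delta_rot":[0,0,0.8]},{"offset":[0,0,0],"delta_rot":[0,0,0]}]'
python3 - <<'E'
from h import *
im,d=shot("side","pics/s1.png");cv2.imwrite("pics/s1c.png",cv2.resize(im[130:330,250:510,::-1],None,fx=2.5,fy=2.5))
plan([.5685,-.065,.060],3.5,1)
E
```

```text
clock: 6.45
tool_pos: [0.5659, -0.0462, 0.1246]
orientation: [[-0.06, 0.998, 0.0], [0.998, 0.06, -0.0], [-0.0, 0.0, -1.0]]
force: [0.3, -0.7, 0.1]
opening: 0.0434
finger_force: 0.0
t 6.5 pos [ 0.5659 -0.0462  0.1246] yaw 3.4 z [ 0. -0. -1.] open 0.04388448947781812 end [ 0.5686 -0.065   0.0601] 3.5
[{"offset":[-0.63,0.05,2.15],"delta_rot":[0,0,-0.01]}]
```

View pics/s1c.png

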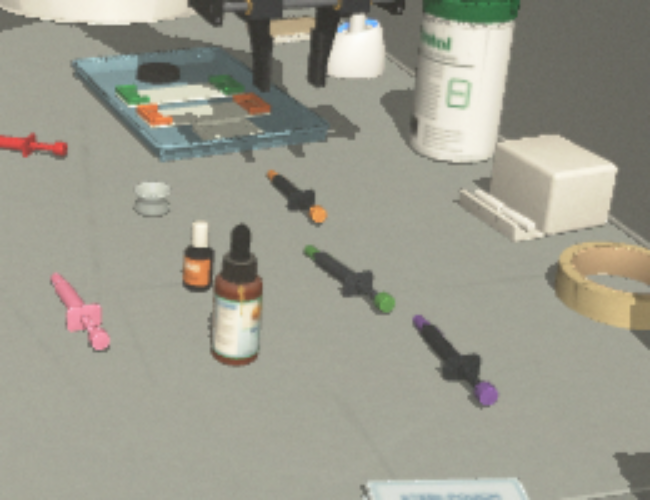

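```bash
python3 - <<'E'
from h import *
f=lambda a,z:world("side",[[250+a[0]/2.5,130+a[1]/2.5]],z=z)[0].round(4)
print("o",f((271,175),.008),f((318,214),.008)," g",f((310,251),.008),f((384,302),.008)," dish top",f((152,190),.022),"bot",f((198,286),.0))
E
```

```text
o [ 0.5601 -0.0327  0.008 ] [ 0.5738 -0.122   0.008 ]  g [ 0.5425 -0.1877  0.008 ] [ 0.5685 -0.2774  0.008 ]  dish top [ 0.4354 -0.0768  0.022 ] bot [ 0.4417 -0.2133  0.    ]
```

```bash
python3 -m creep '[{"offset":[-0.72,0.03,0.6],"delta_rot":[0,0,-0.3]},{"offset":[0,0,0.8],"delta_rot":[0,0,0]},{"offset":[0,0,0.8],"delta_rot":[0,0,0]},{"offset":[0,0,0.7],"delta_rot":[0,0,0]},{"offset":[0,0,0.42],"delta_rot":[0,0,0]}]'
python3 -m creep '[{"offset":[0,0,0],"delta_rot":[0,0,0]},{"offset":[0,0,0],"delta_rot":[0,0,0]},{"offset":[0,0,0],"delta_rot":[0,0,0]},{"offset":[0,0,0],"delta_rot":[0,0,0]}]' 1 15
python3 -m creep '[{"offset":[0,0,-0.5],"delta_rot":[0,0,0]},{"offset":[0,0,-0.8],"delta_rot":[0,0,0]},{"offset":[0,0,-0.7],"delta_rot":[0,0,0]},{"offset":[0,0,0],"delta_rot":[0,0,0]}]'
python3 - <<'E'
from h import *
im,d=shot("side","pics/s2.png");cv2.imwrite("pics/s2c.png",cv2.resize(im[130:270,300:450,::-1],None,fx=4,fy=4))
plan([.546,.155,.10],-82,1)
E
```

```text
clock: 7.12
tool_pos: [0.5676, -0.0676, 0.0239]
orientation: [[-0.086, 0.996, -0.001], [0.996, 0.086, 0.0], [0.0, -0.001, -1.0]]
force: [-0.3, -0.2, 0.7]
opening: 0.0434
finger_force: 0.0
clock: 7.62
tool_pos: [0.5683, -0.0678, 0.0256]
orientation: [[-0.085, 0.996, 0.001], [0.996, 0.085, -0.0], [-0.0, 0.001, -1.0]]
force: [-0.0, -0.4, 0.6]
opening: 0.0115
finger_force: 15.3
clock: 8.12
tool_pos: [0.5694, -0.0681, 0.0874]
orientation: [[-0.085, 0.996, 0.005], [0.996, 0.085, -0.002], [-0.002, 0.005, -1.0]]
force: [0.3, -0.7, -0.8]
opening: 0.0115
finger_force: 15.0
t 8.18 pos [ 0.5685 -0.0679  0.0862] yaw 4.9 z [ 0.003 -0.001 -1.   ] open 0.01168303667594798 end [0.5459 0.1551 0.1   ] -82.0
[{"offset":[7.47,-0.12,-0.46],"delta_rot":[0,0,17.38]}]
```

View pics/s2c.png

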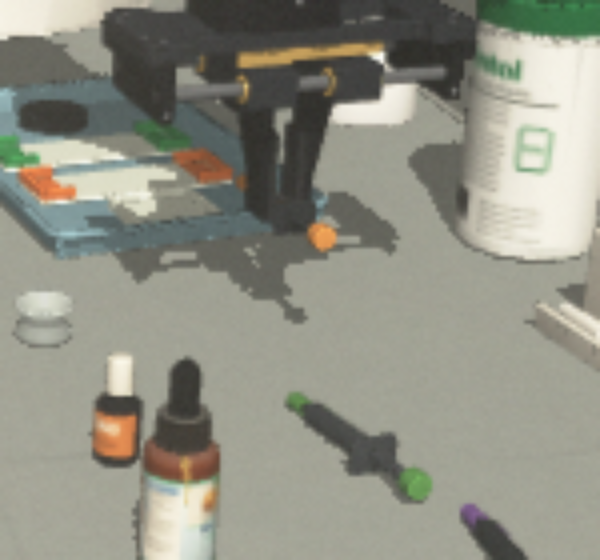

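```bash
python3 - <<'E'
from h import *
for z in(.065,.07,.075): print(world("side",[[300+322/4,130+236/4]],z=z).round(4))
im,d=shot("top","pics/t2.png");cv2.imwrite("pics/t2c.png",cv2.resize(im[140:230,200:380,::-1],None,fx=4,fy=4,interpolation=cv2.INTER_CUBIC))
E
```

```text
[[ 0.5814 -0.1096  0.065 ]]
[[ 0.5765 -0.1213  0.07  ]]
[[ 0.5717 -0.133   0.075 ]]
```

View pics/t2c.png

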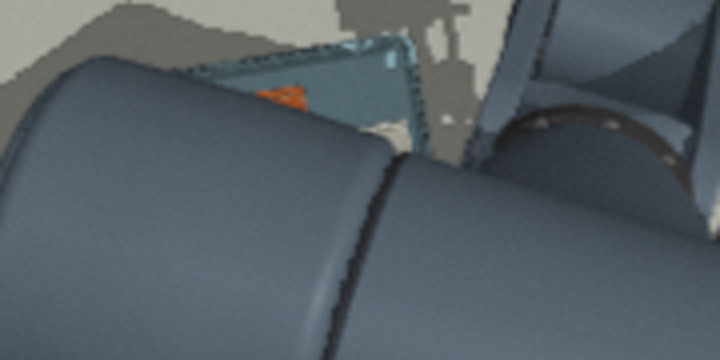

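```bash
python3 -m creep '[{"offset":[0.94,0,-0.05],"delta_rot":[0,0,0]},{"offset":[0.94,0,-0.05],"delta_rot":[0,0,0]},{"offset":[0.94,0,0],"delta_rot":[0,0,0]},{"offset":[0.94,0,0],"delta_rot":[0,0,0]}]' >/dev/null
python3 -m creep '[{"offset":[0.94,0,0],"delta_rot":[0,0,0]},{"offset":[0.94,0,0],"delta_rot":[0,0,0]},{"offset":[0.94,0,0],"delta_rot":[0,0,0]},{"offset":[0.94,0,0],"delta_rot":[0,0,0]}]' >/dev/null
python3 -m creep '[{"offset":[0,0,0],"delta_rot":[0,0,1]},{"offset":[0,0,0],"delta_rot":[0,0,1]},{"offset":[0,0,0],"delta_rot":[0,0,1]},{"offset":[0,0,0],"delta_rot":[0,0,1]},{"offset":[0,0,0],"delta_rot":[0,0,1]}]' >/dev/null
python3 -m creep '[{"offset":[0,0,0],"delta_rot":[0,0,1]},{"offset":[0,0,0],"delta_rot":[0,0,1]},{"offset":[0,0,0],"delta_rot":[0,0,1]},{"offset":[0,0,0],"delta_rot":[0,0,1]},{"offset":[0,0,0],"delta_rot":[0,0,1]}]' >/dev/null
python3 -m creep '[{"offset":[0,0,0],"delta_rot":[0,0,1]},{"offset":[0,0,0],"delta_rot":[0,0,1]},{"offset":[0,0,0],"delta_rot":[0,0,1]},{"offset":[0,0,0],"delta_rot":[0,0,1]},{"offset":[0,0,0],"delta_rot":[0,0,1]}]' >/dev/null
python3 -m creep '[{"offset":[0,0,0],"delta_rot":[0,0,1]},{"offset":[0,0,0],"delta_rot":[0,0,1]},{"offset":[0,0,0],"delta_rot":[0,0,0.4]},{"offset":[0,0,0],"delta_rot":[0,0,0]}]'
python3 - <<'E'
from h import *
im,d=shot("side","pics/s3.png");cv2.imwrite("pics/s3c.png",cv2.resize(im[100:220,250:400,::-1],None,fx=4,fy=4))
plan([.551,.157,.031],-82,1)
E
```

```text
clock: 11.6
tool_pos: [0.5483, 0.157, 0.0874]
orientation: [[0.99, 0.138, -0.001], [0.138, -0.99, -0.0], [-0.001, -0.0, -1.0]]
force: [0.7, 0.0, 0.2]
opening: 0.0118
finger_force: 15.0
t 11.65 pos [0.5484 0.1571 0.0875] yaw -82.1 z [-0.001 -0.    -1.   ] open 0.011675403328812424 end [0.5508 0.1571 0.0311] -82.0
[{"offset":[0.08,0.01,1.88],"delta_rot":[0,0,-0.01]}]
```

View pics/s3c.png

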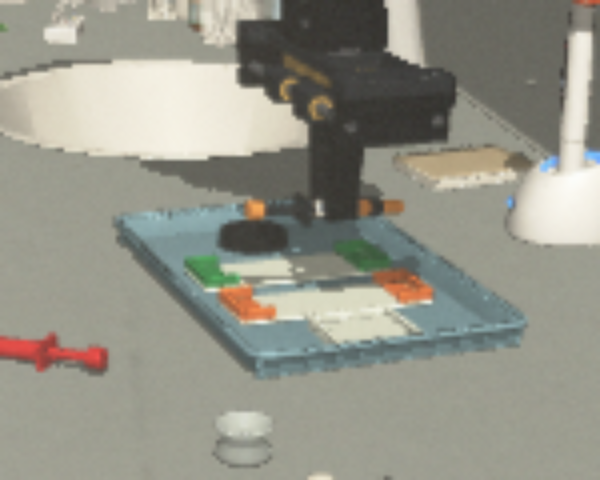

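```bash
python3 -m creep '[{"offset":[0.08,0,0.6],"delta_rot":[0,0,0]},{"offset":[0,0,0.6],"delta_rot":[0,0,0]},{"offset":[0,0,0.45],"delta_rot":[0,0,0]},{"offset":[0,0,0.22],"delta_rot":[0,0,0]},{"offset":[0,0,0],"delta_rot":[0,0,0]}]'
python3 -m creep '[{"offset":[0,0,0],"delta_rot":[0,0,0]},{"offset":[0,0,0],"delta_rot":[0,0,0]},{"offset":[0,0,0],"delta_rot":[0,0,0]}]' 0.7
python3 -m creep '[{"offset":[0,0,-0.5],"delta_rot":[0,0,0]},{"offset":[0,0,-1],"delta_rot":[0,0,0]},{"offset":[0,0,-1],"delta_rot":[0,0,0]},{"offset":[0,0,-0.5],"delta_rot":[0,0,0]},{"offset":[0,0,0],"delta_rot":[0,0,0]}]'
python3 - <<'E'
from h import *
im,d=shot("side","pics/s4.png");cv2.imwrite("pics/s4c.png",cv2.resize(im[100:220,250:400,::-1],None,fx=4,fy=4))
plan([.5555,-.224,.12],13,1)
E
```

```text
clock: 12.28
tool_pos: [0.5508, 0.1574, 0.0312]
orientation: [[0.991, 0.137, -0.001], [0.137, -0.991, -0.0], [-0.001, -0.0, -1.0]]
force: [0.4, 0.3, -0.1]
opening: 0.0117
finger_force: 15.0
clock: 12.65
tool_pos: [0.5513, 0.1575, 0.0321]
orientation: [[0.991, 0.137, 0.001], [0.137, -0.991, 0.0], [0.001, 0.0, -1.0]]
force: [0.1, -0.7, -1.2]
opening: 0.0254
finger_force: 0.0
clock: 13.28
tool_pos: [0.5519, 0.1575, 0.1234]
orientation: [[0.991, 0.137, 0.003], [0.137, -0.991, 0.0], [0.003, 0.0, -1.0]]
force: [0.7, 0.3, -0.3]
opening: 0.0259
finger_force: 0.0
t 13.32 pos [0.5511 0.1575 0.1222] yaw -82.1 z [ 0.001  0.    -1.   ] open 0.026135002417628346 end [ 0.5555 -0.2242  0.1201] 13.0
[{"offset":[-1.6,12.62,0.07],"delta_rot":[0,0,-19.02]}]
```

View pics/s4c.png

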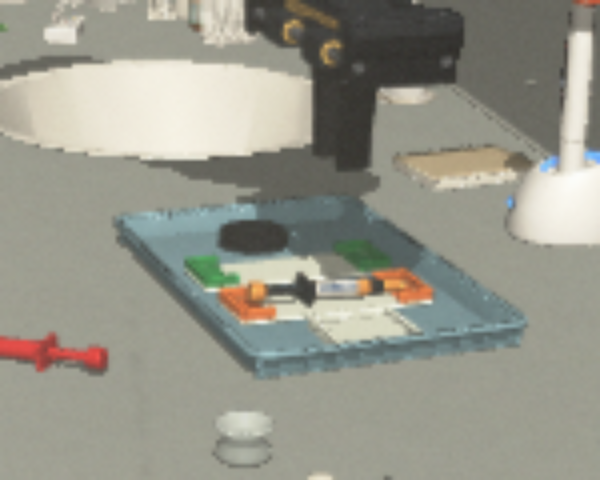

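```bash
python3 -m creep '[{"offset":[-0.11,0.9,0],"delta_rot":[0,0,0]},{"offset":[-0.11,0.9,0],"delta_rot":[0,0,0]},{"offset":[-0.11,0.9,0],"delta_rot":[0,0,0]},{"offset":[-0.11,0.9,0],"delta_rot":[0,0,0]},{"offset":[-0.11,0.9,0],"delta_rot":[0,0,0]}]' 0.5 >/dev/null
python3 -m creep '[{"offset":[-0.11,0.9,0],"delta_rot":[0,0,0]},{"offset":[-0.11,0.9,0],"delta_rot":[0,0,0]},{"offset":[-0.11,0.9,0],"delta_rot":[0,0,0]},{"offset":[-0.11,0.9,0],"delta_rot":[0,0,0]},{"offset":[-0.11,0.9,0],"delta_rot":[0,0,0]}]' >/dev/null
python3 -m creep '[{"offset":[-0.11,0.9,0],"delta_rot":[0,0,0]},{"offset":[-0.11,0.9,0],"delta_rot":[0,0,0]},{"offset":[-0.11,0.9,0],"delta_rot":[0,0,0]},{"offset":[-0.11,0.9,0],"delta_rot":[0,0,-1]},{"offset":[0,0,0],"delta_rot":[0,0,-1]}]' >/dev/null
python3 -m creep '[{"offset":[0,0,0],"delta_rot":[0,0,-1]},{"offset":[0,0,0],"delta_rot":[0,0,-1]},{"offset":[0,0,0],"delta_rot":[0,0,-1]},{"offset":[0,0,0],"delta_rot":[0,0,-1]},{"offset":[0,0,0],"delta_rot":[0,0,-1]}]' >/dev/null
python3 -m creep '[{"offset":[0,0,0],"delta_rot":[0,0,-1]},{"offset":[0,0,0],"delta_rot":[0,0,-1]},{"offset":[0,0,0],"delta_rot":[0,0,-1]},{"offset":[0,0,0],"delta_rot":[0,0,-1]},{"offset":[0,0,0],"delta_rot":[0,0,-1]}]' >/dev/null
python3 -m creep '[{"offset":[0,0,0],"delta_rot":[0,0,-1]},{"offset":[0,0,0],"delta_rot":[0,0,-1]},{"offset":[0,0,0],"delta_rot":[0,0,-1]},{"offset":[0,0,0],"delta_rot":[0,0,-1]},{"offset":[0,0,0],"delta_rot":[0,0,-1]}]' >/dev/null
python3 -m creep '[{"offset":[0,0,0],"delta_rot":[0,0,-1]},{"offset":[0,0,0],"delta_rot":[0,0,-1]},{"offset":[0,0,0],"delta_rot":[0,0,0]}]'
python3 - <<'E'
from h import *
plan([.5557,-.226,.0255],13,1)
E
```

```text
clock: 17.45
tool_pos: [0.5563, -0.2229, 0.1204]
orientation: [[-0.222, 0.975, -0.003], [0.975, 0.222, 0.002], [0.002, -0.002, -1.0]]
force: [0.3, -0.2, 0.2]
opening: 0.0436
finger_force: 0.0
t 17.45 pos [ 0.5563 -0.2229  0.1204] yaw 12.8 z [-0.003  0.002 -1.   ] open 0.043636396297542616 end [ 0.5558 -0.2261  0.0256] 13.0
[{"offset":[-0.1,-0.04,3.16],"delta_rot":[0,0,-0.04]}]
```

```bash
python3 -m creep '[{"offset":[-0.1,-0.04,0.7],"delta_rot":[0,0,0]},{"offset":[0,0,0.8],"delta_rot":[0,0,0]},{"offset":[0,0,0.8],"delta_rot":[0,0,0]},{"offset":[0,0,0.6],"delta_rot":[0,0,0]},{"offset":[0,0,0.25],"delta_rot":[0,0,0]}]'
python3 -m creep '[{"offset":[0,0,0],"delta_rot":[0,0,0]},{"offset":[0,0,0],"delta_rot":[0,0,0]},{"offset":[0,0,0],"delta_rot":[0,0,0]},{"offset":[0,0,0],"delta_rot":[0,0,0]}]' 1 15
python3 -m creep '[{"offset":[0,0,-0.5],"delta_rot":[0,0,0]},{"offset":[0,0,-0.8],"delta_rot":[0,0,0]},{"offset":[0,0,-0.8],"delta_rot":[0,0,0]},{"offset":[0,0,0],"delta_rot":[0,0,0]}]'
python3 - <<'E'
from h import *
im,d=shot("side","pics/s5.png");cv2.imwrite("pics/s5c.png",cv2.resize(im[130:290,310:460,::-1],None,fx=3.5,fy=3.5))
plan([.5415,.224,.09],-82,1)
E
```

```text
clock: 18.08
tool_pos: [0.556, -0.2261, 0.0258]
orientation: [[-0.222, 0.975, -0.002], [0.975, 0.222, 0.001], [0.002, -0.002, -1.0]]
force: [0.6, 1.2, 0.3]
opening: 0.0435
finger_force: 0.0
clock: 18.58
tool_pos: [0.5569, -0.2267, 0.028]
orientation: [[-0.223, 0.975, 0.001], [0.975, 0.223, -0.001], [-0.001, 0.001, -1.0]]
force: [-0.3, -0.5, 0.7]
opening: 0.0112
finger_force: 15.3
clock: 19.08
tool_pos: [0.5582, -0.2274, 0.0931]
orientation: [[-0.223, 0.975, 0.005], [0.975, 0.223, -0.003], [-0.004, 0.004, -1.0]]
force: [0.2, -0.5, -0.3]
opening: 0.0112
finger_force: 15.0
t 19.12 pos [ 0.5573 -0.2269  0.0917] yaw 12.9 z [ 0.002 -0.002 -1.   ] open 0.011787942991052309 end [0.5415 0.2241 0.0899] -82.0
[{"offset":[14.77,2.84,0.06],"delta_rot":[0,0,18.98]}]
```

View pics/s5c.png

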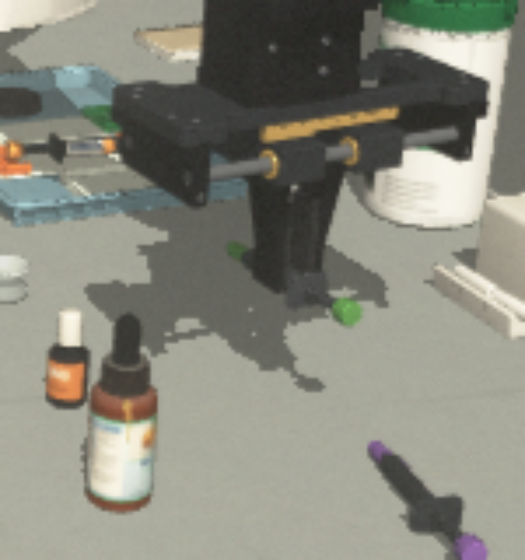

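```bash
python3 -m creep '[{"offset":[0.98,0.19,0],"delta_rot":[0,0,0]},{"offset":[0.98,0.19,0],"delta_rot":[0,0,0]},{"offset":[0.98,0.19,0],"delta_rot":[0,0,0]},{"offset":[0.98,0.19,0],"delta_rot":[0,0,0]},{"offset":[0.98,0.19,0],"delta_rot":[0,0,0]}]' >/dev/null
python3 -m creep '[{"offset":[0.98,0.19,0],"delta_rot":[0,0,0]},{"offset":[0.98,0.19,0],"delta_rot":[0,0,0]},{"offset":[0.98,0.19,0],"delta_rot":[0,0,0]},{"offset":[0.98,0.19,0],"delta_rot":[0,0,0]},{"offset":[0.98,0.19,0],"delta_rot":[0,0,0]}]' >/dev/null
python3 -m creep '[{"offset":[0.98,0.19,0],"delta_rot":[0,0,0]},{"offset":[0.98,0.19,0],"delta_rot":[0,0,0]},{"offset":[0.98,0.19,0],"delta_rot":[0,0,0]},{"offset":[0.98,0.19,0],"delta_rot":[0,0,0]},{"offset":[0.98,0.19,0],"delta_rot":[0,0,0]}]' >/dev/null
python3 -m creep '[{"offset":[0,0,0],"delta_rot":[0,0,1]},{"offset":[0,0,0],"delta_rot":[0,0,1]},{"offset":[0,0,0],"delta_rot":[0,0,1]},{"offset":[0,0,0],"delta_rot":[0,0,1]},{"offset":[0,0,0],"delta_rot":[0,0,1]}]' >/dev/null
python3 -m creep '[{"offset":[0,0,0],"delta_rot":[0,0,1]},{"offset":[0,0,0],"delta_rot":[0,0,1]},{"offset":[0,0,0],"delta_rot":[0,0,1]},{"offset":[0,0,0],"delta_rot":[0,0,1]},{"offset":[0,0,0],"delta_rot":[0,0,1]}]' >/dev/null
python3 -m creep '[{"offset":[0,0,0],"delta_rot":[0,0,1]},{"offset":[0,0,0],"delta_rot":[0,0,1]},{"offset":[0,0,0],"delta_rot":[0,0,1]},{"offset":[0,0,0],"delta_rot":[0,0,1]},{"offset":[0,0,0],"delta_rot":[0,0,1]}]' >/dev/null
python3 -m creep '[{"offset":[0,0,0],"delta_rot":[0,0,1]},{"offset":[0,0,0],"delta_rot":[0,0,1]},{"offset":[0,0,0],"delta_rot":[0,0,1]},{"offset":[0,0,0],"delta_rot":[0,0,1]},{"offset":[0,0,0],"delta_rot":[0,0,0]}]'
python3 - <<'E'
from h import *
plan([.543,.224,.0325],-82,1)
E
```

```text
clock: 23.5
tool_pos: [0.541, 0.2223, 0.0894]
orientation: [[0.99, 0.138, -0.002], [0.138, -0.99, -0.0], [-0.002, 0.0, -1.0]]
force: [-1.1, -0.7, -0.0]
opening: 0.012
finger_force: 15.0
t 23.5 pos [0.541  0.2223 0.0894] yaw -82.1 z [-0.002 -0.    -1.   ] open 0.011955060968551732 end [0.5431 0.2241 0.0324] -82.0
[{"offset":[0.08,-0.05,1.9],"delta_rot":[0,0,-0.01]}]
```

```bash
python3 -m creep '[{"offset":[0.08,-0.05,0.6],"delta_rot":[0,0,0]},{"offset":[0,0,0.6],"delta_rot":[0,0,0]},{"offset":[0,0,0.45],"delta_rot":[0,0,0]},{"offset":[0,0,0.25],"delta_rot":[0,0,0]},{"offset":[0,0,0],"delta_rot":[0,0,0]}]'
python3 -m creep '[{"offset":[0,0,0],"delta_rot":[0,0,0]},{"offset":[0,0,0],"delta_rot":[0,0,0]},{"offset":[0,0,0],"delta_rot":[0,0,0]}]' 0.7
python3 -m creep '[{"offset":[0,0,-0.5],"delta_rot":[0,0,0]},{"offset":[0,0,-1],"delta_rot":[0,0,0]},{"offset":[0,0,-1],"delta_rot":[0,0,0]},{"offset":[0,0,-0.8],"delta_rot":[0,0,0]},{"offset":[0,0,0],"delta_rot":[0,0,0]}]'
python3 - <<'E'
from h import *
im,d=shot("side","pics/s6.png");cv2.imwrite("pics/s6c.png",cv2.resize(im[100:220,250:400,::-1],None,fx=4,fy=4))
plan([.4415,-.2115,.13],13,1)
E
```

```text
clock: 24.12
tool_pos: [0.5436, 0.2242, 0.0327]
orientation: [[0.991, 0.137, -0.001], [0.137, -0.991, -0.0], [-0.001, 0.0, -1.0]]
force: [-0.5, -0.2, -0.3]
opening: 0.0114
finger_force: 15.0
clock: 24.5
tool_pos: [0.544, 0.2243, 0.0335]
orientation: [[0.991, 0.137, 0.0], [0.137, -0.991, 0.0], [0.0, -0.0, -1.0]]
force: [1.2, 0.5, -0.3]
opening: 0.0248
finger_force: 0.0
clock: 25.12
tool_pos: [0.5455, 0.2247, 0.1352]
orientation: [[0.991, 0.137, 0.006], [0.137, -0.991, 0.001], [0.006, -0.0, -1.0]]
force: [0.1, 0.0, -0.8]
opening: 0.0264
finger_force: 0.0
t 25.18 pos [0.5444 0.2244 0.1337] yaw -82.1 z [ 0.003  0.001 -1.   ] open 0.026394272316301932 end [ 0.4415 -0.2114  0.1301] 13.0
[{"offset":[-5.39,13.92,0.12],"delta_rot":[0,0,-19.02]}]
```

View pics/s6c.png

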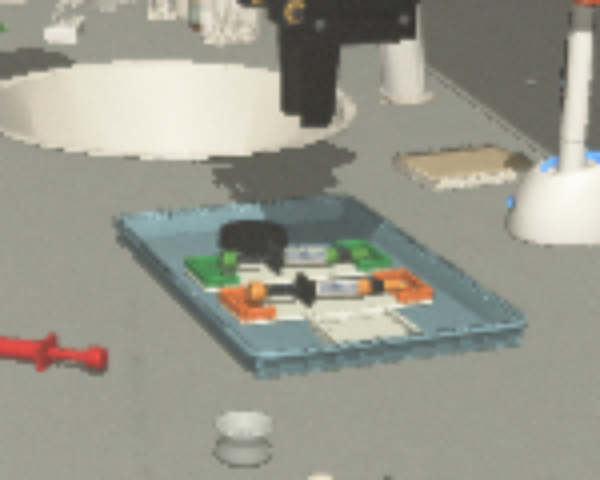

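```bash
python3 -m creep '[{"offset":[-0.36,0.93,0],"delta_rot":[0,0,0]},{"offset":[-0.36,0.93,0],"delta_rot":[0,0,0]},{"offset":[-0.36,0.93,0],"delta_rot":[0,0,0]},{"offset":[-0.36,0.93,0],"delta_rot":[0,0,0]},{"offset":[-0.36,0.93,0],"delta_rot":[0,0,0]}]' 0.35 >/dev/null
python3 -m creep '[{"offset":[-0.36,0.93,0],"delta_rot":[0,0,0]},{"offset":[-0.36,0.93,0],"delta_rot":[0,0,0]},{"offset":[-0.36,0.93,0],"delta_rot":[0,0,0]},{"offset":[-0.36,0.93,0],"delta_rot":[0,0,0]},{"offset":[-0.36,0.93,0],"delta_rot":[0,0,0]}]' >/dev/null
python3 -m creep '[{"offset":[-0.36,0.93,0],"delta_rot":[0,0,0]},{"offset":[-0.36,0.93,0],"delta_rot":[0,0,0]},{"offset":[-0.36,0.93,0],"delta_rot":[0,0,0]},{"offset":[-0.36,0.93,0],"delta_rot":[0,0,0]},{"offset":[-0.36,0.93,0],"delta_rot":[0,0,0]}]' >/dev/null
python3 -m creep '[{"offset":[0,0,0],"delta_rot":[0,0,-1]},{"offset":[0,0,0],"delta_rot":[0,0,-1]},{"offset":[0,0,0],"delta_rot":[0,0,-1]},{"offset":[0,0,0],"delta_rot":[0,0,-1]},{"offset":[0,0,0],"delta_rot":[0,0,-1]}]' >/dev/null
python3 -m creep '[{"offset":[0,0,0],"delta_rot":[0,0,-1]},{"offset":[0,0,0],"delta_rot":[0,0,-1]},{"offset":[0,0,0],"delta_rot":[0,0,-1]},{"offset":[0,0,0],"delta_rot":[0,0,-1]},{"offset":[0,0,0],"delta_rot":[0,0,-1]}]'
python3 -m creep '[{"offset":[0,0,0],"delta_rot":[0,0,-1]},{"offset":[0,0,0],"delta_rot":[0,0,0]}]'
python3 - <<'E'
from h import *
im,d=shot("side","pics/s7.png");cv2.imwrite("pics/s7c.png",cv2.resize(im[130:290,250:450,::-1],None,fx=3.5,fy=3.5))
plan([.4415,-.2115,.0345],-27,1)
E
```

```text
clock: 28.3
tool_pos: [0.44, -0.2119, 0.1313]
orientation: [[0.529, 0.848, -0.002], [0.848, -0.529, 0.002], [0.0, -0.003, -1.0]]
force: [-0.1, -0.7, 0.3]
opening: 0.0568
finger_force: 0.0
clock: 28.55
tool_pos: [0.4401, -0.212, 0.1315]
orientation: [[0.457, 0.89, -0.002], [0.89, -0.457, 0.001], [0.0, -0.002, -1.0]]
force: [-0.1, 0.2, -0.2]
opening: 0.056
finger_force: 0.0
t 28.6 pos [ 0.4403 -0.2121  0.1316] yaw -27.2 z [-0.001  0.001 -1.   ] open 0.05662763562844228 end [ 0.4416 -0.2115  0.0344] -27.0
[{"offset":[0.04,0.03,3.24],"delta_rot":[0,0,-0.04]}]
```

View pics/s7c.png

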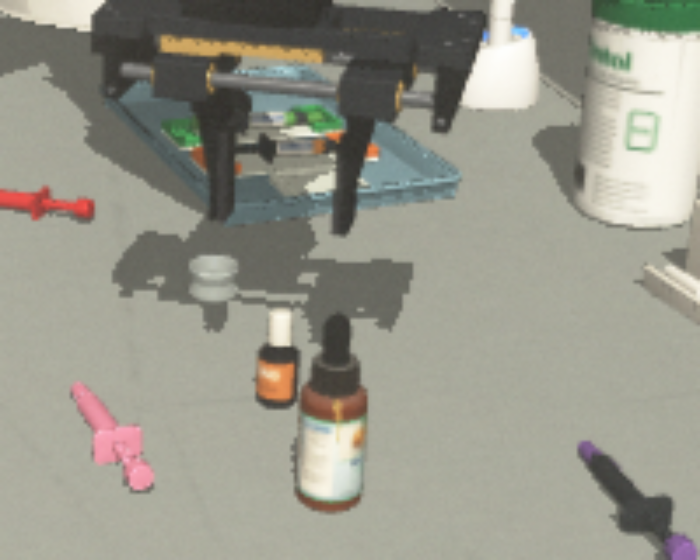

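```bash
python3 -m creep '[{"offset":[0.04,0.03,0.7],"delta_rot":[0,0,0]},{"offset":[0,0,0.8],"delta_rot":[0,0,0]},{"offset":[0,0,0.8],"delta_rot":[0,0,0]},{"offset":[0,0,0.6],"delta_rot":[0,0,0]},{"offset":[0,0,0.34],"delta_rot":[0,0,0]}]'
python3 -m creep '[{"offset":[0,0,0],"delta_rot":[0,0,0]},{"offset":[0,0,0],"delta_rot":[0,0,0]},{"offset":[0,0,0],"delta_rot":[0,0,0]},{"offset":[0,0,0],"delta_rot":[0,0,0]},{"offset":[0,0,0],"delta_rot":[0,0,0]}]' 1 15
python3 -m creep '[{"offset":[0,0,-0.5],"delta_rot":[0,0,0]},{"offset":[0,0,-0.8],"delta_rot":[0,0,0]},{"offset":[0,0,-0.8],"delta_rot":[0,0,0]},{"offset":[0,0,0],"delta_rot":[0,0,0]}]'
python3 - <<'E'
from h import *
plan([.5265,.291,.095],-27,1)
E
```

```text
clock: 29.22
tool_pos: [0.4416, -0.2115, 0.034]
orientation: [[0.457, 0.89, -0.001], [0.89, -0.457, 0.001], [0.0, -0.002, -1.0]]
force: [-0.1, -0.2, -0.4]
opening: 0.0566
finger_force: 0.0
clock: 29.85
tool_pos: [0.4423, -0.212, 0.0356]
orientation: [[0.456, 0.89, 0.001], [0.89, -0.456, -0.001], [-0.0, 0.001, -1.0]]
force: [-0.3, -0.3, 2.4]
opening: 0.0219
finger_force: 15.0
clock: 30.35
tool_pos: [0.4432, -0.2126, 0.1003]
orientation: [[0.456, 0.89, 0.004], [0.89, -0.456, -0.003], [-0.001, 0.005, -1.0]]
force: [0.2, -0.7, -0.3]
opening: 0.0221
finger_force: 15.0
t 30.35 pos [ 0.4432 -0.2126  0.1003] yaw -27.1 z [ 0.004 -0.003 -1.   ] open 0.0220598850387751 end [0.5265 0.2911 0.0949] -27.0
[{"offset":[16.21,-5.18,0.18],"delta_rot":[0,0,-0.02]}]
```

```bash
python3 -m creep '[{"offset":[0.9,-0.29,0],"delta_rot":[0,0,0]},{"offset":[0.9,-0.29,0],"delta_rot":[0,0,0]},{"offset":[0.9,-0.29,0],"delta_rot":[0,0,0]},{"offset":[0.9,-0.29,0],"delta_rot":[0,0,0]},{"offset":[0.9,-0.29,0],"delta_rot":[0,0,0]}]' >/dev/null
python3 -m creep '[{"offset":[0.9,-0.29,0],"delta_rot":[0,0,0]},{"offset":[0.9,-0.29,0],"delta_rot":[0,0,0]},{"offset":[0.9,-0.29,0],"delta_rot":[0,0,0]},{"offset":[0.9,-0.29,0],"delta_rot":[0,0,0]},{"offset":[0.9,-0.29,0],"delta_rot":[0,0,0]}]' >/dev/null
python3 -m creep '[{"offset":[0.9,-0.29,0],"delta_rot":[0,0,0]},{"offset":[0.9,-0.29,0],"delta_rot":[0,0,0]},{"offset":[0.9,-0.29,0],"delta_rot":[0,0,0]},{"offset":[0.9,-0.29,0],"delta_rot":[0,0,0]},{"offset":[0.9,-0.29,0],"delta_rot":[0,0,0]}]' >/dev/null
python3 -m creep '[{"offset":[0.9,-0.29,0],"delta_rot":[0,0,0]},{"offset":[0.9,-0.29,0],"delta_rot":[0,0,0]},{"offset":[0.9,-0.29,0],"delta_rot":[0,0,0]},{"offset":[0,0,0],"delta_rot":[0,0,0]},{"offset":[0,0,0],"delta_rot":[0,0,0]}]'
python3 - <<'E'
from h import *
im,d=shot("side","pics/s8.png");cv2.imwrite("pics/s8c.png",cv2.resize(im[90:220,240:400,::-1],None,fx=4,fy=4))
plan([.5265,.2905,.041],-27,1)
E
```

```text
clock: 32.85
tool_pos: [0.5234, 0.2914, 0.0975]
orientation: [[0.456, 0.89, -0.002], [0.89, -0.456, -0.001], [-0.002, -0.001, -1.0]]
force: [0.4, 0.5, -0.0]
opening: 0.0217
finger_force: 15.0
t 32.9 pos [0.5235 0.2911 0.0976] yaw -27.1 z [-0.002 -0.001 -1.   ] open 0.02183167590676042 end [0.5266 0.2906 0.0409] -27.0
[{"offset":[0.03,0.1,1.89],"delta_rot":[0,0,-0.03]}]
```

View pics/s8c.png

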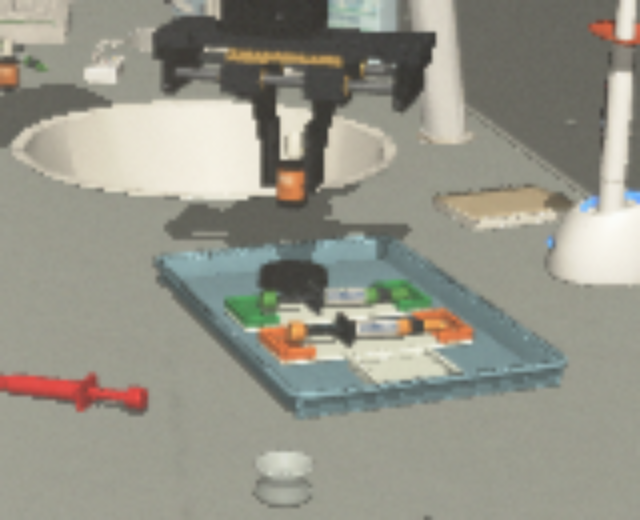

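```bash
python3 -m creep '[{"offset":[0.03,0.1,0.6],"delta_rot":[0,0,0]},{"offset":[0,0,0.6],"delta_rot":[0,0,0]},{"offset":[0,0,0.45],"delta_rot":[0,0,0]},{"offset":[0,0,0.23],"delta_rot":[0,0,0]},{"offset":[0,0,0],"delta_rot":[0,0,0]}]'
python3 -m creep '[{"offset":[0,0,0],"delta_rot":[0,0,0]},{"offset":[0,0,0],"delta_rot":[0,0,0]},{"offset":[0,0,0],"delta_rot":[0,0,0]}]' 0.45
python3 -m creep '[{"offset":[0,0,-0.5],"delta_rot":[0,0,0]},{"offset":[0,0,-1],"delta_rot":[0,0,0]},{"offset":[0,0,-1],"delta_rot":[0,0,0]},{"offset":[0,0,-0.8],"delta_rot":[0,0,0]},{"offset":[0,0,0],"delta_rot":[0,0,0]}]'
python3 - <<'E'
from h import *
im,d=shot("side","pics/s9.png");cv2.imwrite("pics/s9c.png",cv2.resize(im[90:220,240:400,::-1],None,fx=4,fy=4))
for r in env.landmark_of("side","glass_dish")[:2]: print(np.round(r["centre"],4),r["confidence"])
plan([.4355,-.071,.13],-27,1)
E
```

```text
clock: 33.52
tool_pos: [0.5271, 0.2915, 0.0411]
orientation: [[0.456, 0.89, -0.001], [0.89, -0.456, -0.0], [-0.001, -0.001, -1.0]]
force: [-0.0, 0.3, -0.6]
opening: 0.0221
finger_force: 15.0
clock: 33.9
tool_pos: [0.5275, 0.2916, 0.042]
orientation: [[0.456, 0.89, 0.001], [0.89, -0.456, 0.0], [0.0, 0.0, -1.0]]
force: [0.3, 0.1, -0.6]
opening: 0.0434
finger_force: 0.0
clock: 34.52
tool_pos: [0.529, 0.2922, 0.1437]
orientation: [[0.456, 0.89, 0.006], [0.89, -0.456, 0.002], [0.004, 0.004, -1.0]]
force: [0.7, 0.0, 0.1]
opening: 0.0475
finger_force: 0.0
[ 4.353e-01 -7.310e-02  2.000e-04] 0.64
t 34.62 pos [0.5271 0.2915 0.141 ] yaw -27.1 z [ 0.  0. -1.] open 0.04790601270722589 end [ 0.4355 -0.0711  0.1299] -27.0
[{"offset":[-12.15,2.79,0.37],"delta_rot":[0,0,-0.02]}]
```

View pics/s9c.png

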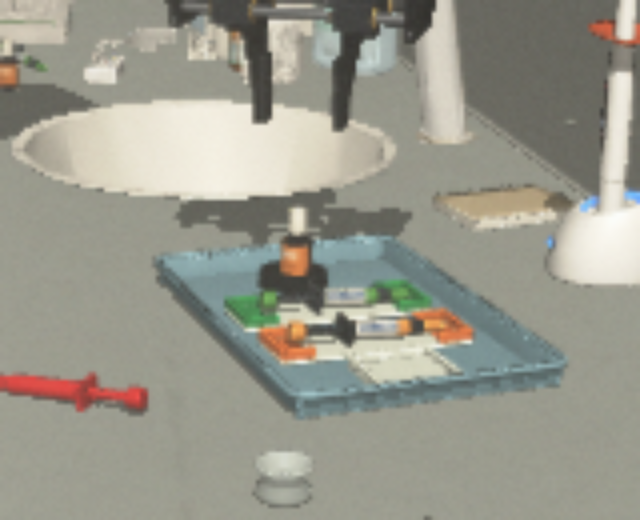

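```bash
python3 -m creep '[{"offset":[-0.87,0.2,0],"delta_rot":[0,0,0]},{"offset":[-0.87,0.2,0],"delta_rot":[0,0,0]},{"offset":[-0.87,0.2,0],"delta_rot":[0,0,0]},{"offset":[-0.87,0.2,0],"delta_rot":[0,0,0]},{"offset":[-0.87,0.2,0],"delta_rot":[0,0,0]}]' 0.25 >/dev/null
python3 -m creep '[{"offset":[-0.87,0.2,0],"delta_rot":[0,0,0]},{"offset":[-0.87,0.2,0],"delta_rot":[0,0,0]},{"offset":[-0.87,0.2,0],"delta_rot":[0,0,0]},{"offset":[-0.87,0.2,0],"delta_rot":[0,0,0]},{"offset":[-0.87,0.2,0],"delta_rot":[0,0,0]}]' >/dev/null
python3 -m creep '[{"offset":[-0.87,0.2,0],"delta_rot":[0,0,0]},{"offset":[-0.87,0.2,0],"delta_rot":[0,0,0]},{"offset":[-0.87,0.2,0],"delta_rot":[0,0,0]},{"offset":[-0.87,0.2,0],"delta_rot":[0,0,0]},{"offset":[0,0,0],"delta_rot":[0,0,0]}]' >/dev/null
python3 - <<'E'
from h import *
im,d=shot("side","pics/s10.png");cv2.imwrite("pics/s10c.png",cv2.resize(im[150:250,250:400,::-1],None,fx=4,fy=4))
plan([.435,-.072,.030],-27,1)
E
```

```text
t 36.55 pos [ 0.4349 -0.0721  0.14  ] yaw -27.2 z [-0.002  0.001 -1.   ] open 0.06508892378040453 end [ 0.4349 -0.0721  0.0299] -27.0
[{"offset":[0,0,3.67],"delta_rot":[0,0,-0.05]}]
```

View pics/s10c.png

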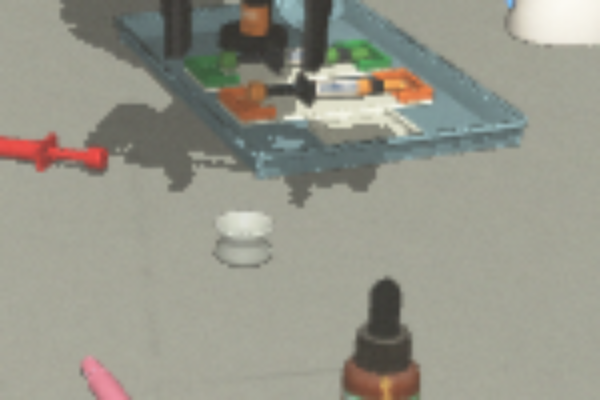

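```bash
python3 -m creep '[{"offset":[0,0,0.8],"delta_rot":[0,0,0]},{"offset":[0,0,0.9],"delta_rot":[0,0,0]},{"offset":[0,0,0.9],"delta_rot":[0,0,0]},{"offset":[0,0,0.7],"delta_rot":[0,0,0]},{"offset":[0,0,0.35],"delta_rot":[0,0,0]}]'
python3 -m creep '[{"offset":[0,0,0],"delta_rot":[0,0,0]},{"offset":[0,0,0],"delta_rot":[0,0,0]},{"offset":[0,0,0],"delta_rot":[0,0,0]},{"offset":[0,0,0],"delta_rot":[0,0,0]},{"offset":[0,0,0],"delta_rot":[0,0,0]}]' 1 15
python3 -m creep '[{"offset":[0,0,-0.5],"delta_rot":[0,0,0]},{"offset":[0,0,-0.8],"delta_rot":[0,0,0]},{"offset":[0,0,-0.8],"delta_rot":[0,0,0]},{"offset":[0,0,0],"delta_rot":[0,0,0]}]'
python3 - <<'E'
from h import *
shot("side","pics/s11.png")
for r in env.landmark_of("side","glass_dish")[:2]: print(np.round(r["centre"],4),r["confidence"])
plan([.5545,.0885,.095],-27,1)
E
```

```text
clock: 37.17
tool_pos: [0.4349, -0.0708, 0.03]
orientation: [[0.455, 0.891, -0.002], [0.891, -0.455, 0.001], [-0.0, -0.003, -1.0]]
force: [-0.2, -0.1, 0.3]
opening: 0.0654
finger_force: 0.0
clock: 37.8
tool_pos: [0.4358, -0.0721, 0.0317]
orientation: [[0.456, 0.89, 0.001], [0.89, -0.456, -0.0], [0.0, 0.001, -1.0]]
force: [0.6, -0.4, 3.3]
opening: 0.0311
finger_force: 15.0
clock: 38.3
tool_pos: [0.4364, -0.0723, 0.0955]
orientation: [[0.456, 0.89, 0.003], [0.89, -0.456, -0.002], [0.0, 0.004, -1.0]]
force: [0.4, -0.6, -1.0]
opening: 0.0312
finger_force: 15.0
[ 0.4372 -0.0714  0.0663] 0.46
t 38.4 pos [ 0.4354 -0.072   0.0942] yaw -27.1 z [ 0. -0. -1.] open 0.03118811912235717 end [0.5544 0.0885 0.0951] -27.0
[{"offset":[6.57,1.09,-0.03],"delta_rot":[0,0,-0.02]}]
```

```bash
python3 -m creep '[{"offset":[0.82,0.14,0],"delta_rot":[0,0,0]},{"offset":[0.82,0.14,0],"delta_rot":[0,0,0]},{"offset":[0.82,0.14,0],"delta_rot":[0,0,0]},{"offset":[0.82,0.14,0],"delta_rot":[0,0,0]}]' >/dev/null
python3 -m creep '[{"offset":[0.82,0.14,0],"delta_rot":[0,0,0]},{"offset":[0.82,0.14,0],"delta_rot":[0,0,0]},{"offset":[0.82,0.14,0],"delta_rot":[0,0,0]},{"offset":[0.82,0.14,0],"delta_rot":[0,0,0]},{"offset":[0,0,0],"delta_rot":[0,0,0]}]'
python3 - <<'E'
from h import *
shot("side","pics/s12.png")
for r in env.landmark_of("side","glass_dish")[:2]: print(np.round(r["centre"],4),r["confidence"])
plan([.5545,.0885,.038],-27,1)
E
```

```text
clock: 39.52
tool_pos: [0.5554, 0.0889, 0.0929]
orientation: [[0.454, 0.891, -0.001], [0.891, -0.454, 0.0], [-0.0, -0.001, -1.0]]
force: [0.2, 0.1, -0.7]
opening: 0.0314
finger_force: 15.0
[0.5556 0.0891 0.0636] 0.66
t 39.62 pos [0.5539 0.0877 0.093 ] yaw -27.1 z [-0.003 -0.    -1.   ] open 0.031111560511190756 end [0.5546 0.0884 0.0381] -27.0
[{"offset":[0.03,0.01,1.83],"delta_rot":[0,0,-0.02]}]
```

```bash
python3 -m creep '[{"offset":[0.02,0.01,0.6],"delta_rot":[0,0,0]},{"offset":[0,0,0.6],"delta_rot":[0,0,0]},{"offset":[0,0,0.4],"delta_rot":[0,0,0]},{"offset":[0,0,0.22],"delta_rot":[0,0,0]},{"offset":[0,0,0],"delta_rot":[0,0,0]}]'
python3 -m creep '[{"offset":[0,0,0],"delta_rot":[0,0,0]},{"offset":[0,0,0],"delta_rot":[0,0,0]},{"offset":[0,0,0],"delta_rot":[0,0,0]}]' 0.4
python3 -m creep '[{"offset":[0,0,-0.5],"delta_rot":[0,0,0]},{"offset":[0,0,-1],"delta_rot":[0,0,0]},{"offset":[0,0,-1],"delta_rot":[0,0,0]},{"offset":[0,0,-1],"delta_rot":[0,0,0]},{"offset":[0,0,-1],"delta_rot":[0,0,0]}]'
python3 -m creep '[{"offset":[-1,0,0],"delta_rot":[0,0,0]},{"offset":[-1,0,0],"delta_rot":[0,0,0]},{"offset":[-1,0,0],"delta_rot":[0,0,0]},{"offset":[-1,0,0],"delta_rot":[0,0,0]},{"offset":[-1,0,0],"delta_rot":[0,0,0]}]' >/dev/null
python3 -m creep '[{"offset":[-1,0,0],"delta_rot":[0,0,0]},{"offset":[-1,0,0],"delta_rot":[0,0,0]},{"offset":[-1,0,0],"delta_rot":[0,0,0]},{"offset":[-1,0,0],"delta_rot":[0,0,0]},{"offset":[-1,0,0],"delta_rot":[0,0,0]}]'
python3 - <<'E'
from h import *
shot("top","pics/t13.png");shot("side","pics/s13.png")
for nm in "orange_syringe green_syringe purple_syringe bond_bottle dropper_bottle glass_dish orange_cradle green_cradle bottle_socket dish_well".split():
    for cam in("top","side"):
        print(nm,cam,[(np.round(l["centre"],3).tolist(),round(l["confidence"],2)) for l in env.landmark_of(cam,nm)[:2]])
for nm in("orange_syringe","green_syringe","orange_cradle","green_cradle"):
    for r in env.regions_of("top",nm)[:3]:
        v,u=np.nonzero(r["pixels"]); w=world("top",np.c_[u,v],z=.012)[:,:2]*1000
        c=cv2.minAreaRect(w.astype(np.float32)); print(nm,round(r["confidence"],2),np.round(c[0]),np.round(c[1]),round(c[2]))
E
```

```text
clock: 40.25
tool_pos: [0.5555, 0.0882, 0.039]
orientation: [[0.456, 0.89, -0.001], [0.89, -0.456, 0.0], [-0.0, -0.001, -1.0]]
force: [-0.2, -0.9, -0.9]
opening: 0.0309
finger_force: 15.0
clock: 40.62
tool_pos: [0.556, 0.0883, 0.0401]
orientation: [[0.456, 0.89, 0.001], [0.89, -0.456, -0.0], [0.0, 0.001, -1.0]]
force: [0.6, 1.3, 0.8]
opening: 0.0495
finger_force: 0.0
clock: 41.25
tool_pos: [0.5557, 0.0883, 0.1768]
orientation: [[0.456, 0.89, 0.001], [0.89, -0.456, -0.0], [0.001, 0.001, -1.0]]
force: [-0.4, 0.5, 0.3]
opening: 0.0524
finger_force: 0.0
clock: 42.5
tool_pos: [0.4186, -0.1797, 0.1757]
orientation: [[0.456, 0.89, 0.001], [0.89, -0.456, -0.001], [-0.0, 0.002, -1.0]]
force: [-0.9, -0.4, -1.1]
opening: 0.0519
finger_force: 0.0
orange_syringe top [([0.546, 0.16, 0.006], 0.44)]
orange_syringe side [([0.547, 0.155, 0.005], 0.46)]
green_syringe top [([0.54, 0.222, 0.005], 0.43)]
green_syringe side [([0.341, -0.235, -0.002], 0.59), ([0.337, 0.094, 0.004], 0.46)]
purple_syringe top [([0.584, -0.358, 0.001], 0.61)]
purple_syringe side [([0.584, -0.355, -0.004], 0.69)]
bond_bottle to
[... 167 characters left out ...]
pper_bottle side [([0.436, -0.311, -0.002], 0.75), ([0.585, -0.356, -0.003], 0.57)]
glass_dish top [([0.56, 0.093, 0.009], 0.6)]
glass_dish side [([0.559, 0.09, 0.006], 0.66)]
orange_cradle top [([0.544, 0.15, 0.007], 0.82)]
orange_cradle side [([0.546, 0.158, 0.004], 0.67)]
green_cradle top [([0.534, 0.223, 0.005], 0.8)]
green_cradle side [([0.538, 0.222, 0.002], 0.6)]
bottle_socket top [([0.528, 0.294, 0.004], 0.66)]
bottle_socket side [([0.523, 0.291, 0.002], 0.46)]
dish_well top [([0.558, 0.091, 0.004], 0.55)]
dish_well side [([0.554, 0.091, 0.004], 0.68)]
green_syringe 0.55 [541. 222.] [110.  14.] 7
orange_cradle 0.71 [546. 155.] [143.  47.] 8
green_cradle 0.64 [536. 222.] [140.  47.] 9
```

```bash
python3 -c "
from workcell import env
print(env.job_done())"
```

```text
the job is handed in; nothing more can be done
None
```

The job is handed in, at about 45 s of the 106 s allowed: the orange and green syringes lie in the cradles of their own colours, the bottle stands in the socket and the dish is in the well, with the purple syringe and dropper bottle not moved. I had used my picture allowance before placing the dish, so its placing and the final layout rest on the detection networks' positions rather than on a picture I viewed; those also put the green syringe about 5 mm off centre lengthwise, still clear of the cradle ends.

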